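# Count to the third gap and push the plate home

### The job

Close the fingers and run the fingertip along the top of the rack's rail from the end with the turning knob, touching it behind the first, the second and then the third gap; every gap counts, filled or empty. Then gently push the loose plate across the crate top into that third gap until it rests against the back wall, without gripping, lifting or tipping it. Leave the stored plates and everything else where they are, and finish clear of everything.

Things in the scene. Friction and masses are not known exactly. Their poses are not given: they have to be found in the camera images.
- plate: the loose small steel weight plate to be put away: a solid disc (dark round mark on top, no hole), 46 mm in diameter, 14 mm thick, about 0.18 kg, flat on the crate top in front of the rack. Origin: centre of its underside; z up. Against a gap's back wall its centre is at x = -12 mm of the rack, and it stands 10 mm out of the mouth.
- rack: fixed black steel rack: 7 dividers (6 mm thick, 24 mm high) make 6 gaps, 54 mm wide, 36 mm deep, 60 mm pitch, open above and towards the robot; the crate top is their floor. Origin: on the crate top, middle of the row; x from the mouths (-25 mm) to the back wall's face (+11 mm), away from the robot; y along the row, gap centres at +150, +90, +30, -30, -90, -150 mm; z up.
- lock_knob: fixed black steel end block (50 x 44 x 40 mm) carrying a black five-lobed turning knob about 43 mm across, its top 76 mm up: it stands hard by one end of the rack, and the gaps are counted from this end. It may be at either end. It is not to be turned. Origin: centre of its underside.
- plain_end: the same fixed end block without a knob, 40 mm high, at the rack's other end. Origin: centre of its underside.
- stored_a: a plate like the loose one, already home in the second gap from the rack's +y end; leave it. Origin: centre of its underside.
- stored_b: a plate like the loose one, already home in the second gap from the rack's -y end; leave it. Origin: centre of its underside.
- cone: orange plastic marker cone, 100 mm square foot, 128 mm high; bystander. Origin: centre of its underside.
- bottle: stainless bottle, 70 mm in diameter, 220 mm high; bystander. Origin: centre of its underside.
- gripper_trainer: hand grip trainer with chrome coil and two black handles, lying flat, about 140 x 105 x 24 mm; bystander. Origin: near its middle, underside.
- ball_center (a point): centre of the grey massage ball, 60 mm in diameter, sitting in a fixed rubber ring, its top about 64 mm up; bystander.
- chalk_jar: white chalk jar, 64 mm in diameter, 70 mm high; bystander. Origin: centre of its underside.
- rail1: the stretch of the rack's rail behind gap 1 (gap 1 at the rack's +y end, 6 at its -y end). The rail is one straight, rigid, smooth flat steel strip 14 mm wide on top of the back wall, its upper face 52 mm above the crate top; this stretch is 60 mm long. Origin: its centre, 3 mm below the upper face; y along the rail.
- rail2: the next stretch of the same rail, behind gap 2 (gap 6 at the rack's -y end); same size and origin as rail1.
- rail3: the next stretch of the same rail, behind gap 3 (gap 6 at the rack's -y end); same size and origin as rail1.
- rail4: the next stretch of the same rail, behind gap 4 (gap 6 at the rack's -y end); same size and origin as rail1.
- rail5: the next stretch of the same rail, behind gap 5 (gap 6 at the rack's -y end); same size and origin as rail1.
- rail6: the next stretch of the same rail, behind gap 6 (gap 6 at the rack's -y end); same size and origin as rail1.
Mind the look-alikes: they are no part of the job. What is shaped like the plate but blue is not meant.

How it is judged:
By the outcome, as a careful person would: the job done as asked, in the order asked, and still so for the second after the job is handed in, with the robot touching nothing.
It also fails if it takes over 69 s, if anything falls off the work surface, if the arm or the gripper's body presses on something with over 40 N, if the wrist force passes 120 N, or if a joint passes its speed limit or range.

### The arm

A 6-joint arm with a two-finger parallel gripper is mounted at the origin on the work surface. World frame = base frame: x ahead of the robot, y to its left, z up, the work surface at z = 0. Lengths are in m, angles in rad, forces in N, time in s.
With the tool pointing down it reaches from about 0.275 to 0.775 m from the base axis. Payload 14.6 kg.
Tool frame: the origin (TCP) lies at the very end of the fingers, on their centre line; the grasp point (between the pads) lies 19 mm behind it; z points along the fingers, y is the line along which they close (so a half turn about z gives the same grasp; the last joint's range is limited). The gripper opens to 85 mm and grips with 20 to 120 N. Pads are 22 mm wide; open, the fingers measure 114 mm over their backs; the gripper's body (76 mm by 85 mm) begins 54 mm behind the grasp point. The pads swing forward as they close: fully open they stand 13 mm farther back than shut.
Start: joints at [-1.485, 0.263, -0.048, 1.259, 0, 1.415], TCP at [0.125, -0.51, 0.231] pointing down, gripper open.
Joint ranges: [-2.65, 2.65], [-0.89, 1.7], [-1.18, 1.37], [-2.13, 2.11], [-1.35, 1.29], [-3.14, 3.14]. Speed limits (rad/s): [1.89, 1.89, 2.57, 2.79, 3.14, 3.14].

### API

Orientations are given as a unit quaternion [x, y, z, w].
In Python, from workcell import * gives the robot as it stands. The module is installed in compiled form; this text tells all that it offers.
- The arm moves only by the shell command python3 -m handwheel 'ROWS'. ROWS is JSON, a list of rows, each an object of numbers: "ax", "ay", "az": the turn, a rotation vector about the tool's x, y, z in degrees; "x", "y", "z": the shift along the tool's x, y, z in units of 40 mm (1.0 is 40 mm); "gripper": the gripper command: -1 is shut, 1 is fully open, values between are in proportion. A call has 1 to 12 rows; each row shifts and turns the commanded pose from where the row before left it, along the tool's axes as they then stand; what a row does not reach is not made up. A row lasts 1/10 s, in which the tool goes at most 50 mm and 8.59 degrees, less where a joint would pass 70% of its speed; a pose out of reach is approached as far as the arm can. A call is refused whole if a number of a shift passes 1 or a number of a turn 8.59, either way. A call with a gripper value outside its range is refused whole. The fingers move at their own pace and stop on an object; the grip force is fixed at half the most. Time passes only in rows, so rows that do not move let the fingers close. It gives the time, the measured TCP pose, the force, the opening and the grip force at its end, in the units of the state.
- sense(): the state, without advancing time (a new reading comes with each control period).
- grab_frame(name): name is "scene" or "top"; returns (picture, depth): 384x512x3 uint8, red, green, blue; 384x512 float32, m along the optical axis (not along the pixel's ray), 0 where there is no reading.
- camera_info(name): a dict with "fx", "fy", "cx", "cy" (pixels), "k1" (the pictures are not rectified: a ray, as slopes to the right and down, at radius r is drawn at 1 + k1 r^2 times it, then the intrinsics apply), "cam_to_world" (4x4, takes a point from camera to world coordinates). Camera axes: x right, y up, looking along -z (the intrinsics and any distortion apply to the point x, -y, -z); pixel columns grow to the right and rows downward; lengths in m; the calibration is good to about 2 mm. A picture is of the moment at which its call begins. camera_info takes no time and is no camera call.
- hand_in(): hands the job in; it is judged then, once.
Trained networks look in the newest picture that a camera, given by its name, has taken for a name from the list of things; names that differ only in an ending like _2 or _b are one class to them, and where a whole thing is asked for, a point or a joint stands for the part that bears it (a point fixed in the world has none). Each returns a list of dicts, best first, with "p" (0 to 1); they miss things now and then, are a little off and sometimes report something else, mostly with a low value. They report only what shows in the picture. A call takes as long as a camera call. They do not tell look-alikes from the thing itself.
- recognise(label, camera): "location" ([x, y, z] in m, in world coordinates, good to about 4 mm: the middle of the surface that is visible of it).
The state is a dict: "time": time; "joint_positions": joint angles; "dq": joint speeds; "effort": joint torques, N m; "tcp_pos": TCP position; "tool_rot": TCP orientation; "ft_force": force on the tool from outside, world axes, zero at the start; "wrist_torque": the same for the moment, N m; "grip_width": finger opening in m; "grip_force": force on a finger pad.
Only numpy, scipy, OpenCV 4.12 (cv2) and the standard library are available. Lean on these libraries where they do the work, as an engineer would, in place of code of your own. Each camera call takes 0.05 s, during which the arm holds its last target. There are 200 camera calls.

## Working session

There is one attempt and no reset: what is moved stays moved. The work goes in short steps, Python scripts to look and compute and a shell command to move; the robot and the scene stay as the last step left them, time stands still between calls to the robot, and variables do not carry over. Pictures are saved under pics/ and viewed, at most 12 in all, crops included, and the job is handed in when it is done.

```bash
mkdir -p pics
cat > h.py <<'E'
from workcell import *
import numpy as np, cv2
def pts(name,depth):
    c=camera_info(name);K=np.array([[c['fx'],0,c['cx']],[0,c['fy'],c['cy']],[0,0,1]])
    h,w=depth.shape;u,v=np.meshgrid(np.arange(w),np.arange(h))
    xd=(u-c['cx'])/c['fx'];yd=(v-c['cy'])/c['fy'];x,y=xd.copy(),yd.copy()
    for _ in range(10):
        s=1+c['k1']*(x*x+y*y);x=xd/s;y=yd/s
    P=np.stack([x*depth,-y*depth,-depth,np.ones_like(x)],-1)
    P=P@np.array(c['cam_to_world']).T
    P[depth==0]=np.nan
    return P[...,:3]
E
python3 - <<'E'
from h import *
for n in("top","scene"):
    p,d=grab_frame(n);cv2.imwrite(f'pics/{n}0.png',p[...,::-1]);np.save(f'pics/{n}0.npy',pts(n,d))
    for l in("plate","rack","lock_knob","plain_end","rail1","cone","bottle","gripper_trainer","ball_center","chalk_jar"):
        print(n,l,[(np.round(r['location'],3).tolist(),round(r['p'],2)) for r in recognise(l,n)][:7])
s=sense();print(s)
E
```

```text
top plate [([0.395, 0.137, 0.013], 0.74), ([0.488, 0.145, 0.014], 0.66)]
top rack [([0.6, 0.053, 0.052], 0.61)]
top lock_knob []
top plain_end [([0.55, -0.156, 0.043], 0.69), ([0.592, 0.14, 0.014], 0.5)]
top rail1 [([0.613, 0.138, 0.054], 0.63), ([0.596, 0.016, 0.052], 0.61)]
top cone [([0.506, 0.369, 0.006], 0.95), ([0.6, 0.051, 0.051], 0.68)]
top bottle [([0.546, -0.39, 0.144], 0.93)]
top gripper_trainer [([0.431, -0.342, 0.022], 0.82)]
top ball_center [([0.373, 0.278, 0.056], 0.61), ([0.623, 0.196, 0.052], 0.46), ([0.59, 0.142, 0.01], 0.27)]
top chalk_jar [([0.624, 0.194, 0.05], 0.35)]
scene plate [([0.396, 0.127, 0.014], 0.49)]
scene rack [([0.6, 0.04, 0.034], 0.69)]
scene lock_knob [([0.627, 0.252, 0.036], 0.7)]
scene plain_end [([0.564, -0.165, 0.042], 0.59), ([0.576, 0.142, 0.016], 0.42), ([0.489, 0.143, 0.015], 0.35)]
scene rail1 [([0.599, 0.014, 0.049], 0.63), ([0.627, 0.194, 0.054], 0.56), ([0.606, 0.075, 0.052], 0.54), ([0.625, 0.253, 0.037], 0.53), ([0.591, -0.043, 0.05], 0.47), ([0.615, 0.133, 0.051], 0.39)]
scene cone [([0.53, 0.366, 0.018], 0.74)]
scene bottle [([0.574
[... 229 characters left out ...]
ositions': array([-1.48532370e+00,  2.63044899e-01, -4.82813557e-02,  1.25938431e+00,
       -1.98490749e-05,  1.41549989e+00]), 'dq': array([-8.94771192e-04,  1.33518045e-03,  1.96485715e-03,  8.06973309e-05,
       -1.72561001e-03,  2.06877546e-03]), 'effort': array([-9.70505153e-05, -6.37445641e+01,  3.84766781e+01,  1.24232192e-03,
       -1.33879989e-04, -4.39144934e-07]), 'tcp_pos': array([ 0.1251784 , -0.5098725 ,  0.23131371]), 'tool_rot': array([ 9.92762529e-01,  1.20093960e-01, -1.14151589e-05,  4.25060433e-05]), 'ft_force': array([0.7723859 , 0.77082589, 0.51233254]), 'wrist_torque': array([0.0124079 , 0.01201767, 0.02960613]), 'grip_force': 0.0, 'grip_width': 0.08544919060303784}
```

View pics/top0.png

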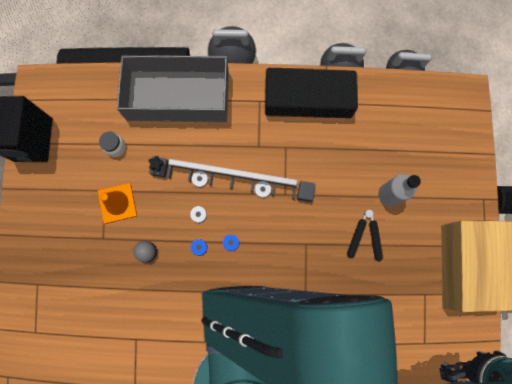

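View pics/scene0.png

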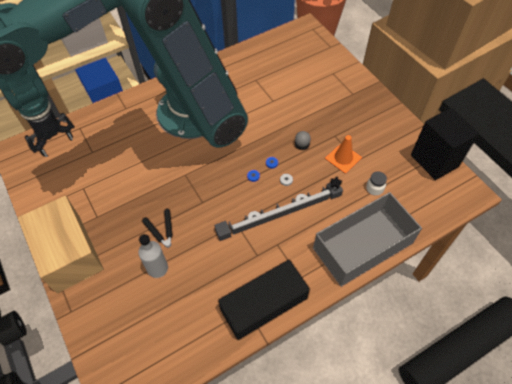

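Top view: the knob block is at (158,166), the +y end, and the plain end is at (306,190). The plate-shaped things are white at (198,214), which is loose, white at (200,179) and (262,189), which are stored, and blue at (199,247) and (231,243), which are look-alikes. The steel one at (198,214) fits; I'll confirm it in a crop and fit the geometry.

Run:
```python
from h import *
im=cv2.imread('pics/top0.png');c=im[140:265,130:325];cv2.imwrite('pics/crop.png',cv2.resize(c,None,fx=4,fy=4,interpolation=cv2.INTER_CUBIC))
hsv=cv2.cvtColor(im,cv2.COLOR_BGR2HSV)
for n in("top","scene"):
    P=np.load(f'pics/{n}0.npy');I=cv2.imread(f'pics/{n}0.png');H=cv2.cvtColor(I,cv2.COLOR_BGR2HSV)
    X,Y,Z=P[...,0],P[...,1],P[...,2]
    m=(X>.53)&(X<.68)&(Y>-.12)&(Y<.22)&(Z>.046)&(Z<.06)&(H[...,2]>110)
    q=P[m];k=np.polyfit(q[:,1],q[:,0],1);r=q[:,0]-np.polyval(k,q[:,1]);q=q[abs(r)<.01];k=np.polyfit(q[:,1],q[:,0],1)
    print(n,'rail n',len(q),'x=a*y+b',k,'y',q[:,1].min(),q[:,1].max(),'z',np.median(q[:,2]))
    m=(Z>.03)&(Z<.046)&(Y<-.08)&(Y>-.24)&(X>.5)&(X<.64);print(' plain top',P[m].mean(0),P[m].min(0),P[m].max(0))
    m=(Z>.06)&(Y<.3)&(Y>.2)&(X>.55)&(X<.69);print(' knob',m.sum(),P[m].mean(0) if m.any() else'')
    for nm,cx,cy in(("plate",.488,.145),("stA",.592,.141),("stB",.565,-.04),("blue1",.395,.137),("blue2",.40,.05)):
        m=(np.hypot(X-cx,Y-cy)<.035)&(Z>.008)&(Z<.02);q=P[m]
        if len(q)<5: print(nm,len(q));continue
        (a,b),rad=cv2.minEnclosingCircle(q[:,:2].astype(np.float32));print(' ',nm,len(q),np.round([a,b,rad],4),q.mean(0).round(4),np.median(H[m],0))
```

```text
top rail n 650 x=a*y+b [0.14499195 0.5972853 ] y -0.1194467862832807 0.21820338794731123 z 0.052571199146349445
 plain top [ 0.55800704 -0.15884141  0.0401186 ] [ 0.53159084 -0.18237009  0.03064836] [ 0.58427557 -0.08439787  0.04593125]
 knob 143 [0.61637777 0.25791731 0.07442367]
  plate 201 [0.4882 0.1415 0.0232] [0.4886 0.1413 0.0141] [120.   2. 222.]
  stA 219 [0.5916 0.1408 0.0337] [0.5922 0.1415 0.0142] [120.   3. 199.]
  stB 213 [ 0.5657 -0.0393  0.0341] [ 0.5657 -0.0392  0.0145] [120.   3. 201.]
  blue1 211 [0.3957 0.1365 0.0232] [0.396  0.1364 0.0145] [110. 198. 223.]
  blue2 205 [0.4116 0.047  0.0227] [0.4115 0.0472 0.0143] [110. 195. 223.]
scene rail n 388 x=a*y+b [0.14925626 0.59695286] y -0.11949710840288258 0.21831714398927665 z 0.05097481939853765
 plain top [ 0.56282365 -0.15497709  0.03839968] [ 0.53165311 -0.1870976   0.03028116] [ 0.58884006 -0.08105574  0.04582968]
 knob 98 [0.62219953 0.25768778 0.07248342]
  plate 100 [0.4892 0.1386 0.0261] [0.489  0.1387 0.0133] [ 15.  17. 197.]
  stA 72 [0.5972 0.1428 0.0318] [0.5893 0.1404 0.0137] [ 15.   18.  189.5]
  stB 72 [ 0.5649 -0.0396  0.0336] [ 0.5629 -0.0393  0.0142] [ 15.   18.  188.5]
  blue1 92 [0.3952 0.1346 0.0244] [0.3966 0.1346 0.0133] [111.  178.5 178.5]
  blue2 96 [0.4106 0.046  0.0234] [0.4115 0.0449 0.0135] [111.  181.5 184.5]
```

View pics/crop.png

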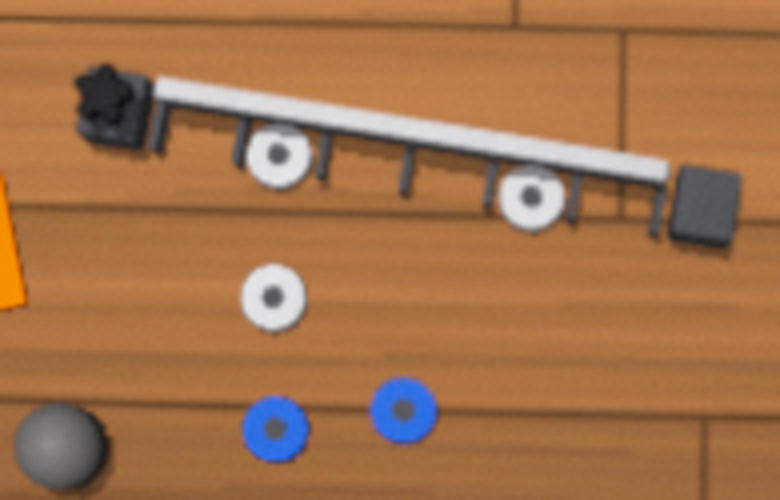

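The crop confirms it. The bright steel disc at crop (272,297), saturation ~2, is the loose plate. The blue ones at (276,428) and (403,410), saturation ~195, are the look-alikes. The knob is at the +y end, so gap 3 is empty, at rack y=+30. First I'll turn the tool to the rack's yaw with the fingers shutting.

```bash
python3 -m handwheel '[{"az":-8.5,"gripper":-1},{"az":-8.5,"gripper":-1},{"az":-8.5,"gripper":-1},{"az":-8.5,"gripper":-1},{"az":-8.5,"gripper":-1},{"az":-8.5,"gripper":-1},{"az":-8.5,"gripper":-1},{"az":-8.5,"gripper":-1},{"az":-8.5,"gripper":-1},{"az":-8.5,"gripper":-1}]'
python3 -m handwheel '[{"az":-8.5,"gripper":-1},{"az":-8.5,"gripper":-1},{"az":-8.5,"gripper":-1},{"az":-8.5,"gripper":-1},{"az":-8.5,"gripper":-1},{"az":-8.5,"gripper":-1},{"az":-8.5,"gripper":-1},{"az":-8.5,"gripper":-1},{"az":-4.9,"gripper":-1},{"gripper":-1},{"gripper":-1}]'
cat >> h.py <<'E'
O=np.array([.5904,.0491]);A=np.radians(8.3);R=np.array([[np.cos(A),-np.sin(A)],[np.sin(A),np.cos(A)]])
def rk(xy): return R@(np.asarray(xy)[:2]-O)
def st():
    s=sense();q=s['tool_rot'];yaw=np.degrees(2*np.arctan2(q[1],q[0]))
    print('t',round(s['time'],2),'rack mm',(rk(s['tcp_pos'])*1e3).round(1),'z',(s['tcp_pos'][2]*1e3).round(1),'yaw',yaw.round(2),'q',q.round(3),'F',s['ft_force'].round(1),'w',round(s['grip_width'],4),'j',s['joint_positions'].round(2))
E
python3 -c "from h import *;st()"
```

```text
t 1.1 rack mm [-379.7 -620.3] z 231.3 yaw 13.8 q [ 0.993  0.12  -0.     0.   ] F [0.8 0.8 0.5] w 0.0854 j [-1.49  0.26 -0.05  1.26 -0.    1.42]$[0]: bad value
$[0]: bad value
```

```bash
python3 -m handwheel '[{"x":0,"y":0,"z":0,"ax":0,"ay":0,"az":-8.5,"gripper":-1}]'; python3 -c "from h import *;st()"
```

```text
time: 1.2
tcp_pos: [0.1252, -0.5099, 0.2313]
tool_rot: [0.981, 0.194, 0.0, 0.0]
ft_force: [-0.4, 0.1, -0.1]
grip_width: 0.0729
grip_force: 0.0
t 1.2 rack mm [-379.6 -620.3] z 231.3 yaw 22.32 q [0.981 0.194 0.    0.   ] F [-0.4  0.1 -0.1] w 0.0729 j [-1.49  0.26 -0.05  1.26  0.    1.27]
```

All keys are needed in every row.

```bash
python3 -m handwheel '[{"x":0,"y":0,"z":0,"ax":0,"ay":0,"az":-8.5,"gripper":-1},{"x":0,"y":0,"z":0,"ax":0,"ay":0,"az":-8.5,"gripper":-1},{"x":0,"y":0,"z":0,"ax":0,"ay":0,"az":-8.5,"gripper":-1},{"x":0,"y":0,"z":0,"ax":0,"ay":0,"az":-8.5,"gripper":-1},{"x":0,"y":0,"z":0,"ax":0,"ay":0,"az":-8.5,"gripper":-1},{"x":0,"y":0,"z":0,"ax":0,"ay":0,"az":-8.5,"gripper":-1},{"x":0,"y":0,"z":0,"ax":0,"ay":0,"az":-8.5,"gripper":-1},{"x":0,"y":0,"z":0,"ax":0,"ay":0,"az":-8.5,"gripper":-1}]' >/dev/null
python3 -m handwheel '[{"x":0,"y":0,"z":0,"ax":0,"ay":0,"az":-8.5,"gripper":-1},{"x":0,"y":0,"z":0,"ax":0,"ay":0,"az":-8.5,"gripper":-1},{"x":0,"y":0,"z":0,"ax":0,"ay":0,"az":-8.5,"gripper":-1},{"x":0,"y":0,"z":0,"ax":0,"ay":0,"az":-8.5,"gripper":-1},{"x":0,"y":0,"z":0,"ax":0,"ay":0,"az":-8.5,"gripper":-1},{"x":0,"y":0,"z":0,"ax":0,"ay":0,"az":-8.5,"gripper":-1},{"x":0,"y":0,"z":0,"ax":0,"ay":0,"az":-8.5,"gripper":-1},{"x":0,"y":0,"z":0,"ax":0,"ay":0,"az":-8.5,"gripper":-1},{"x":0,"y":0,"z":0,"ax":0,"ay":0,"az":-8.5,"gripper":-1},{"x":0,"y":0,"z":0,"ax":0,"ay":0,"az":-4.9,"gripper":-1}]'
python3 -c "from h import *;st()"
```

```text
time: 3.0
tcp_pos: [0.1252, -0.5099, 0.2313]
tool_rot: [0.07, 0.998, 0.0, 0.0]
ft_force: [-0.6, -0.5, 0.2]
grip_width: 0.0001
grip_force: 0.0
t 3.0 rack mm [-379.6 -620.3] z 231.3 yaw 172.03 q [0.07  0.998 0.    0.   ] F [-0.6 -0.5  0.2] w 0.0001 j [-1.49  0.26 -0.05  1.26  0.   -1.35]
```

```bash
python3 -m handwheel '[{"x":-0.2,"y":0.4,"z":0,"ax":0,"ay":0,"az":0,"gripper":-1},{"x":-0.45,"y":0.87,"z":0,"ax":0,"ay":0,"az":0,"gripper":-1},{"x":-0.45,"y":0.87,"z":0,"ax":0,"ay":0,"az":0,"gripper":-1},{"x":-0.45,"y":0.87,"z":0,"ax":0,"ay":0,"az":0,"gripper":-1},{"x":-0.45,"y":0.87,"z":0,"ax":0,"ay":0,"az":0,"gripper":-1},{"x":-0.45,"y":0.87,"z":0,"ax":0,"ay":0,"az":0,"gripper":-1},{"x":-0.45,"y":0.87,"z":0,"ax":0,"ay":0,"az":0,"gripper":-1},{"x":-0.45,"y":0.87,"z":0,"ax":0,"ay":0,"az":0,"gripper":-1},{"x":-0.45,"y":0.87,"z":0,"ax":0,"ay":0,"az":0,"gripper":-1},{"x":-0.45,"y":0.87,"z":0,"ax":0,"ay":0,"az":0,"gripper":-1},{"x":-0.45,"y":0.87,"z":0,"ax":0,"ay":0,"az":0,"gripper":-1},{"x":-0.45,"y":0.87,"z":0,"ax":0,"ay":0,"az":0,"gripper":-1}]' >/dev/null
python3 -m handwheel '[{"x":-0.45,"y":0.87,"z":0,"ax":0,"ay":0,"az":0,"gripper":-1},{"x":-0.45,"y":0.87,"z":0,"ax":0,"ay":0,"az":0,"gripper":-1},{"x":-0.45,"y":0.87,"z":0,"ax":0,"ay":0,"az":0,"gripper":-1},{"x":-0.45,"y":0.87,"z":0,"ax":0,"ay":0,"az":0,"gripper":-1},{"x":-0.45,"y":0.87,"z":0,"ax":0,"ay":0,"az":0,"gripper":-1},{"x":-0.45,"y":0.87,"z":0,"ax":0,"ay":0,"az":0,"gripper":-1},{"x":-0.45,"y":0.87,"z":0,"ax":0,"ay":0,"az":0,"gripper":-1},{"x":-0.45,"y":0.87,"z":0,"ax":0,"ay":0,"az":0,"gripper":-1},{"x":-0.45,"y":0.87,"z":0,"ax":0,"ay":0,"az":0,"gripper":-1},{"x":-0.2,"y":0.4,"z":0,"ax":0,"ay":0,"az":0,"gripper":-1}]' >/dev/null
python3 -c "from h import *;st()"
```

```text
t 5.2 rack mm [ -3.7 110.9] z 230.8 yaw 171.67 q [ 0.073  0.997  0.    -0.   ] F [-0.4 -0.3 -0. ] w 0.0002 j [0.13 0.44 0.22 1.35 0.   0.27]
```

```bash
python3 -m handwheel '[{"x":-0.22,"y":0.4,"z":0,"ax":0,"ay":0,"az":0,"gripper":-1},{"x":-0.22,"y":0.4,"z":0,"ax":0,"ay":0,"az":0,"gripper":-1},{"x":0,"y":0,"z":0.5,"ax":0,"ay":0,"az":0,"gripper":-1},{"x":0,"y":0,"z":0.6,"ax":0,"ay":0,"az":0,"gripper":-1},{"x":0,"y":0,"z":0.6,"ax":0,"ay":0,"az":0,"gripper":-1},{"x":0,"y":0,"z":0.6,"ax":0,"ay":0,"az":0,"gripper":-1},{"x":0,"y":0,"z":0.6,"ax":0,"ay":0,"az":0,"gripper":-1},{"x":0,"y":0,"z":0.6,"ax":0,"ay":0,"az":0,"gripper":-1},{"x":0,"y":0,"z":0.4,"ax":0,"ay":0,"az":0,"gripper":-1},{"x":0,"y":0,"z":0.2,"ax":0,"ay":0,"az":0,"gripper":-1},{"x":0,"y":0,"z":0,"ax":0,"ay":0,"az":0,"gripper":-1}]' >/dev/null
python3 -c "
from h import *;st()
p,d=grab_frame('scene');cv2.imwrite('pics/s1.png',cv2.resize(p[150:260,190:400,::-1],None,fx=3.5,fy=3.5))"
```

```text
t 6.3 rack mm [ 13.  139.9] z 66.7 yaw 171.64 q [ 0.073  0.997 -0.    -0.001] F [0.7 0.6 1.3] w -0.0002 j [ 0.16  0.56 -0.02  0.99  0.    0.31]
```

View pics/s1.png

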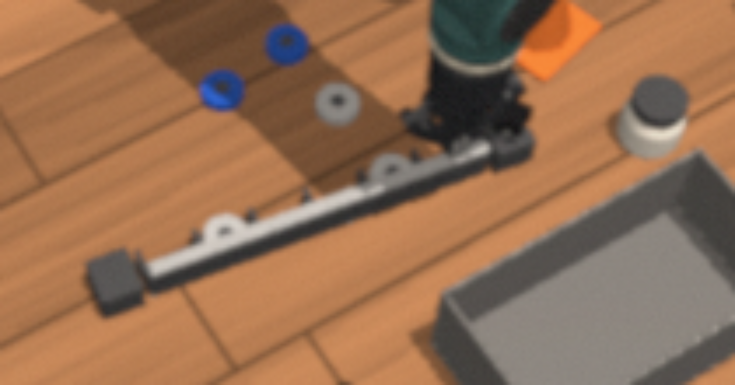

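The crop shows the closed fingers right over the rail at about (470,145), behind gap 1, just clear of the knob. Next I lower until it touches.

```bash
python3 -m handwheel '[{"x":0,"y":0,"z":0.1,"ax":0,"ay":0,"az":0,"gripper":-1},{"x":0,"y":0,"z":0.1,"ax":0,"ay":0,"az":0,"gripper":-1},{"x":0,"y":0,"z":0.08,"ax":0,"ay":0,"az":0,"gripper":-1},{"x":0,"y":0,"z":0,"ax":0,"ay":0,"az":0,"gripper":-1}]'
python3 -m handwheel '[{"x":0,"y":0,"z":0.025,"ax":0,"ay":0,"az":0,"gripper":-1},{"x":0,"y":0,"z":0,"ax":0,"ay":0,"az":0,"gripper":-1}]' | grep -E "pos|ft"
python3 -m handwheel '[{"x":0,"y":0,"z":0.025,"ax":0,"ay":0,"az":0,"gripper":-1},{"x":0,"y":0,"z":0,"ax":0,"ay":0,"az":0,"gripper":-1}]'| grep -E "pos|ft"
```

```text
time: 6.75
tcp_pos: [0.6243, 0.1853, 0.0557]
tool_rot: [0.072, 0.997, -0.0, -0.0]
ft_force: [0.1, 0.3, -0.7]
grip_width: -0.0001
grip_force: 0.0
tcp_pos: [0.6244, 0.1853, 0.0551]
ft_force: [0.7, 0.2, -0.2]
tcp_pos: [0.6244, 0.1853, 0.054]
ft_force: [-0.2, 0.1, 0.5]
```

```bash
python3 -m handwheel '[{"x":0,"y":0,"z":0.025,"ax":0,"ay":0,"az":0,"gripper":-1},{"x":0,"y":0,"z":0,"ax":0,"ay":0,"az":0,"gripper":-1}]' | grep -E "pos|ft"
python3 -m handwheel '[{"x":0,"y":0,"z":0.025,"ax":0,"ay":0,"az":0,"gripper":-1},{"x":0,"y":0,"z":0,"ax":0,"ay":0,"az":0,"gripper":-1}]'| grep -E "pos|ft"
```

```text
tcp_pos: [0.6244, 0.1853, 0.053]
ft_force: [-0.2, 0.5, 0.1]
tcp_pos: [0.6244, 0.1853, 0.0521]
ft_force: [0.4, 0.3, -0.2]
```

```bash
python3 -m handwheel '[{"x":0,"y":0,"z":0.015,"ax":0,"ay":0,"az":0,"gripper":-1},{"x":0,"y":0,"z":0,"ax":0,"ay":0,"az":0,"gripper":-1}]' | grep -E "pos|ft"
python3 -m handwheel '[{"x":0,"y":0,"z":0.015,"ax":0,"ay":0,"az":0,"gripper":-1},{"x":0,"y":0,"z":0,"ax":0,"ay":0,"az":0,"gripper":-1}]'| grep -E "pos|ft"
```

```text
tcp_pos: [0.6244, 0.1854, 0.052]
ft_force: [-2.6, 0.3, 7.5]
tcp_pos: [0.6245, 0.1854, 0.052]
ft_force: [-5.0, -1.6, 15.0]
```

Touched at z = 52.0 mm. I'll ease off slightly and slide along the rail.

```bash
python3 -m handwheel '[{"x":0,"y":-0.05,"z":-0.006,"ax":0,"ay":0,"az":0,"gripper":-1},{"x":0,"y":-0.12,"z":0,"ax":0,"ay":0,"az":0,"gripper":-1},{"x":0,"y":-0.12,"z":0,"ax":0,"ay":0,"az":0,"gripper":-1},{"x":0,"y":-0.12,"z":0,"ax":0,"ay":0,"az":0,"gripper":-1},{"x":0,"y":-0.12,"z":0,"ax":0,"ay":0,"az":0,"gripper":-1},{"x":0,"y":-0.12,"z":0,"ax":0,"ay":0,"az":0,"gripper":-1}]'
python3 -c "from h import *;st()"
```

```text
time: 8.55
tcp_pos: [0.6215, 0.1603, 0.052]
tool_rot: [0.072, 0.997, 0.001, 0.001]
ft_force: [0.9, 6.0, 7.8]
grip_width: 0.0004
grip_force: 3.8
t 8.55 rack mm [ 14.7 114.6] z 52.0 yaw 171.73 q [0.072 0.997 0.001 0.001] F [0.9 6.  7.8] w 0.0004 j [ 0.12  0.56 -0.07  0.94  0.    0.27]
```

```bash
python3 -m handwheel '[{"x":0,"y":-0.12,"z":0.004,"ax":0,"ay":0,"az":0,"gripper":-1},{"x":0,"y":-0.12,"z":0,"ax":0,"ay":0,"az":0,"gripper":-1},{"x":0,"y":-0.12,"z":0,"ax":0,"ay":0,"az":0,"gripper":-1},{"x":0,"y":-0.12,"z":0,"ax":0,"ay":0,"az":0,"gripper":-1},{"x":0,"y":-0.12,"z":0,"ax":0,"ay":0,"az":0,"gripper":-1},{"x":0,"y":-0.12,"z":0,"ax":0,"ay":0,"az":0,"gripper":-1}]'
python3 -c "from h import *;st()"
```

```text
time: 9.15
tcp_pos: [0.6175, 0.132, 0.052]
tool_rot: [0.072, 0.997, 0.001, 0.001]
ft_force: [0.4, 8.0, 9.0]
grip_width: 0.0001
grip_force: 4.6
t 9.15 rack mm [14.8 85.9] z 52.0 yaw 171.73 q [0.072 0.997 0.001 0.001] F [0.4 8.  9. ] w 0.0001 j [ 0.08  0.54 -0.1   0.92  0.    0.22]
```

```bash
python3 -m handwheel '[{"x":0,"y":-0.12,"z":0.002,"ax":0,"ay":0,"az":0,"gripper":-1},{"x":0,"y":-0.12,"z":0,"ax":0,"ay":0,"az":0,"gripper":-1},{"x":0,"y":-0.12,"z":0,"ax":0,"ay":0,"az":0,"gripper":-1},{"x":0,"y":-0.12,"z":0,"ax":0,"ay":0,"az":0,"gripper":-1},{"x":0,"y":-0.12,"z":0,"ax":0,"ay":0,"az":0,"gripper":-1},{"x":0,"y":-0.12,"z":0,"ax":0,"ay":0,"az":0,"gripper":-1}]'
python3 -m handwheel '[{"x":0,"y":-0.12,"z":0.002,"ax":0,"ay":0,"az":0,"gripper":-1},{"x":0,"y":-0.12,"z":0,"ax":0,"ay":0,"az":0,"gripper":-1},{"x":0,"y":-0.12,"z":0,"ax":0,"ay":0,"az":0,"gripper":-1},{"x":0,"y":-0.12,"z":0,"ax":0,"ay":0,"az":0,"gripper":-1},{"x":0,"y":-0.06,"z":0,"ax":0,"ay":0,"az":0,"gripper":-1},{"x":0,"y":0,"z":0,"ax":0,"ay":0,"az":0,"gripper":-1}]'
python3 -c "from h import *;st()"
```

```text
time: 9.75
tcp_pos: [0.6135, 0.1035, 0.052]
tool_rot: [0.072, 0.997, 0.001, 0.001]
ft_force: [1.5, 6.9, 9.7]
grip_width: -0.0001
grip_force: 5.1
time: 10.35
tcp_pos: [0.6104, 0.0818, 0.052]
tool_rot: [0.072, 0.997, 0.001, 0.001]
ft_force: [1.1, 4.6, 12.7]
grip_width: 0.0004
grip_force: 5.7
t 10.35 rack mm [15.  35.3] z 52.0 yaw 171.71 q [0.072 0.997 0.001 0.001] F [ 1.1  4.6 12.7] w 0.0004 j [ 0.    0.52 -0.15  0.9   0.    0.14]
```

Force was steady at about 8–13 N behind gaps 1, 2 and 3 in order. Now I lift, move behind the loose plate, turn 41° and open the fingers to ~25 mm, as a cradle to push with and not to grip.

```bash
python3 -m handwheel '[{"x":0,"y":-0.1,"z":0,"ax":0,"ay":0,"az":0,"gripper":-1},{"x":0,"y":0,"z":-0.25,"ax":0,"ay":0,"az":0,"gripper":-1},{"x":0,"y":0,"z":-0.5,"ax":0,"ay":0,"az":0,"gripper":-1},{"x":0,"y":0,"z":-0.5,"ax":0,"ay":0,"az":0,"gripper":-1},{"x":0,"y":0,"z":-0.5,"ax":0,"ay":0,"az":0,"gripper":-1},{"x":0.68,"y":0.3,"z":-0.2,"ax":0,"ay":0,"az":0,"gripper":-1},{"x":0.68,"y":0.3,"z":0,"ax":0,"ay":0,"az":0,"gripper":-1},{"x":0.68,"y":0.3,"z":0,"ax":0,"ay":0,"az":0,"gripper":-1},{"x":0.68,"y":0.3,"z":0,"ax":0,"ay":0,"az":0,"gripper":-1},{"x":0.68,"y":0.3,"z":0,"ax":0,"ay":0,"az":0,"gripper":-1},{"x":0.68,"y":0.25,"z":0,"ax":0,"ay":0,"az":0,"gripper":-1}]' >/dev/null
python3 -m handwheel '[{"x":0,"y":0,"z":0,"ax":0,"ay":0,"az":8.2,"gripper":-0.4},{"x":0,"y":0,"z":0,"ax":0,"ay":0,"az":8.2,"gripper":-0.4},{"x":0,"y":0,"z":0,"ax":0,"ay":0,"az":8.2,"gripper":-0.4},{"x":0,"y":0,"z":0,"ax":0,"ay":0,"az":8.2,"gripper":-0.4},{"x":0,"y":0,"z":0,"ax":0,"ay":0,"az":8.2,"gripper":-0.4},{"x":0,"y":0,"z":0,"ax":0,"ay":0,"az":0,"gripper":-0.4}]' >/dev/null
python3 -c "
from h import *;st()
for n in('top','scene'):
    p,d=grab_frame(n);P=pts(n,d);m=(np.hypot(P[...,0]-.488,P[...,1]-.14)<.03)&(P[...,2]>.008)&(P[...,2]<.018);q=P[m][:,:2]
    if len(q)>20:
        a=cv2.minEnclosingCircle(q.astype(np.float32));print(n,len(q),a,rk(a[0]),rk(q.mean(0)))
"
```

```text
t 12.05 rack mm [-149.2  100.5] z 129.2 yaw 130.56 q [ 0.418  0.908 -0.     0.   ] F [ 0.   1.2 -0.4] w 0.0257 j [ 0.19  0.26 -0.35  0.97 -0.    1.05]
top 184 ((0.48843812942504883, 0.14135538041591644), 0.02309277653694153) [-0.11421154  0.07657025] [-0.11372251  0.0758536 ]
scene 89 ((0.4892672300338745, 0.13952559232711792), 0.023982934653759003) [-0.11312698  0.07487931] [-0.11275175  0.07466515]
```

```bash
python3 -m handwheel '[{"x":0.05,"y":0.11,"z":0.3,"ax":0,"ay":0,"az":0,"gripper":-0.4},{"x":0,"y":0,"z":0.4,"ax":0,"ay":0,"az":0,"gripper":-0.4},{"x":0,"y":0,"z":0.4,"ax":0,"ay":0,"az":0,"gripper":-0.4},{"x":0,"y":0,"z":0.4,"ax":0,"ay":0,"az":0,"gripper":-0.4},{"x":0,"y":0,"z":0.4,"ax":0,"ay":0,"az":0,"gripper":-0.4},{"x":0,"y":0,"z":0.4,"ax":0,"ay":0,"az":0,"gripper":-0.4},{"x":0,"y":0,"z":0.3,"ax":0,"ay":0,"az":0,"gripper":-0.4},{"x":0,"y":0,"z":0.2,"ax":0,"ay":0,"az":0,"gripper":-0.4},{"x":0,"y":0,"z":0.15,"ax":0,"ay":0,"az":0,"gripper":-0.4},{"x":0,"y":0,"z":0.1,"ax":0,"ay":0,"az":0,"gripper":-0.4},{"x":0,"y":0,"z":0.05,"ax":0,"ay":0,"az":0,"gripper":-0.4},{"x":0,"y":0,"z":0,"ax":0,"ay":0,"az":0,"gripper":-0.4}]' >/dev/null
python3 -c "
from h import *;st()
p,d=grab_frame('scene');cv2.imwrite('pics/s2.png',cv2.resize(p[130:240,210:370,::-1],None,fx=4.5,fy=4.5))"
```

```text
t 13.35 rack mm [-147.7  105.2] z 4.8 yaw 130.71 q [0.417 0.909 0.    0.   ] F [0.7 0.1 0.4] w 0.0253 j [ 0.2   0.39 -0.54  0.64 -0.    1.06]
```

View pics/s2.png

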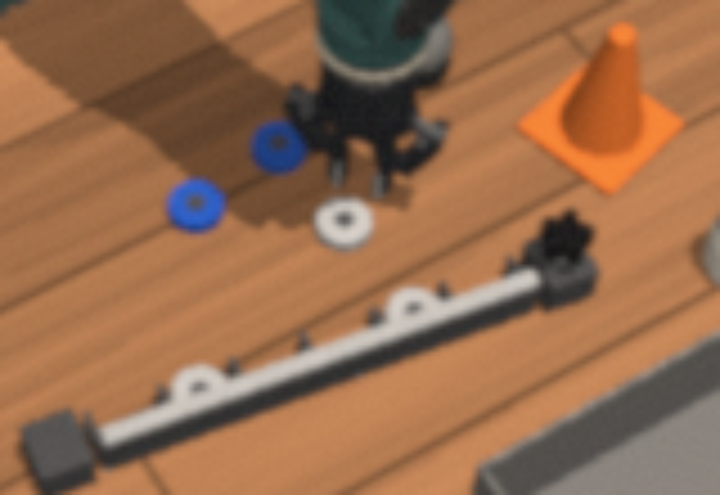

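The fingers straddle the line behind the plate: tips at about (340,185) and (382,188), plate at (343,222), blues clear. Pushing gently.

```bash
python3 -m handwheel '[{"x":-0.1,"y":0,"z":0,"ax":0,"ay":0,"az":0,"gripper":-0.4},{"x":-0.1,"y":0,"z":0,"ax":0,"ay":0,"az":0,"gripper":-0.4},{"x":-0.08,"y":0,"z":0,"ax":0,"ay":0,"az":0,"gripper":-0.4},{"x":-0.08,"y":0,"z":0,"ax":0,"ay":0,"az":0,"gripper":-0.4},{"x":-0.08,"y":0,"z":0,"ax":0,"ay":0,"az":0,"gripper":-0.4},{"x":-0.08,"y":0,"z":0,"ax":0,"ay":0,"az":0,"gripper":-0.4},{"x":-0.08,"y":0,"z":0,"ax":0,"ay":0,"az":0,"gripper":-0.4},{"x":-0.08,"y":0,"z":0,"ax":0,"ay":0,"az":0,"gripper":-0.4},{"x":-0.08,"y":0,"z":0,"ax":0,"ay":0,"az":0,"gripper":-0.4},{"x":-0.08,"y":0,"z":0,"ax":0,"ay":0,"az":0,"gripper":-0.4}]' >/dev/null
cat >> h.py <<'E'
def fp():
    for n in('top','scene'):
        p,d=grab_frame(n);P=pts(n,d);H=cv2.cvtColor(p,cv2.COLOR_RGB2HSV)
        rx=(P[...,:2]-O)@R.T
        m=(rx[...,0]>-.15)&(rx[...,0]<.013)&(rx[...,1]>.0)&(rx[...,1]<.11)&(np.hypot(rx[...,0]+.012,rx[...,1]-.09)>.035)&(P[...,2]>.009)&(P[...,2]<.017)&(H[...,2]>95)&(H[...,1]<90)
        q=rx[m]
        if len(q)>15:
            a=cv2.minEnclosingCircle(q.astype(np.float32));print(n,len(q),'circ',np.round(a[0],4),round(a[1],4),'mean',q.mean(0).round(4))
    return p
E
python3 -c "
from h import *;st();fp()"
```

```text
t 14.4 rack mm [-122.3   83. ] z 4.8 yaw 130.7 q [0.417 0.909 0.    0.   ] F [-0.9  1.5  0.6] w 0.0252 j [ 0.14  0.41 -0.51  0.65  0.    1.  ]
top 70 circ [-0.0947  0.0569] 0.0208 mean [-0.0941  0.054 ]
scene 80 circ [-0.0671  0.0585] 0.0517 mean [-0.0947  0.0619]
```

```bash
python3 -m handwheel '[{"x":-0.08,"y":0,"z":0,"ax":0,"ay":0,"az":0,"gripper":-0.4},{"x":-0.09,"y":0,"z":0,"ax":0,"ay":0,"az":0,"gripper":-0.4},{"x":-0.09,"y":0,"z":0,"ax":0,"ay":0,"az":0,"gripper":-0.4},{"x":-0.09,"y":0,"z":0,"ax":0,"ay":0,"az":0,"gripper":-0.4},{"x":-0.09,"y":0,"z":0,"ax":0,"ay":0,"az":0,"gripper":-0.4},{"x":-0.09,"y":0,"z":0,"ax":0,"ay":0,"az":0,"gripper":-0.4},{"x":-0.09,"y":0,"z":0,"ax":0,"ay":0,"az":0,"gripper":-0.4},{"x":-0.09,"y":0,"z":0,"ax":0,"ay":0,"az":0,"gripper":-0.4},{"x":-0.09,"y":0,"z":0,"ax":0,"ay":0,"az":0,"gripper":-0.4},{"x":-0.09,"y":0,"z":0,"ax":0,"ay":0,"az":0,"gripper":-0.4},{"x":-0.09,"y":0,"z":0,"ax":0,"ay":0,"az":0,"gripper":-0.4},{"x":-0.04,"y":0,"z":0,"ax":0,"ay":0,"az":0,"gripper":-0.4}]' >/dev/null
python3 -c "
from h import *;st();p=fp();cv2.imwrite('pics/s3.png',cv2.resize(p[130:240,210:370,::-1],None,fx=4.5,fy=4.5))"
```

```text
t 15.7 rack mm [-91.3  56.1] z 4.8 yaw 130.68 q [0.417 0.909 0.    0.   ] F [-0.5  1.  -0.4] w 0.0258 j [ 0.07  0.43 -0.46  0.67 -0.    0.93]
top 51 circ [-0.0359  0.0274] 0.0475 mean [-0.0629  0.0219]
scene 90 circ [-0.051  0.043] 0.0391 mean [-0.066   0.0358]
```

View pics/s3.png

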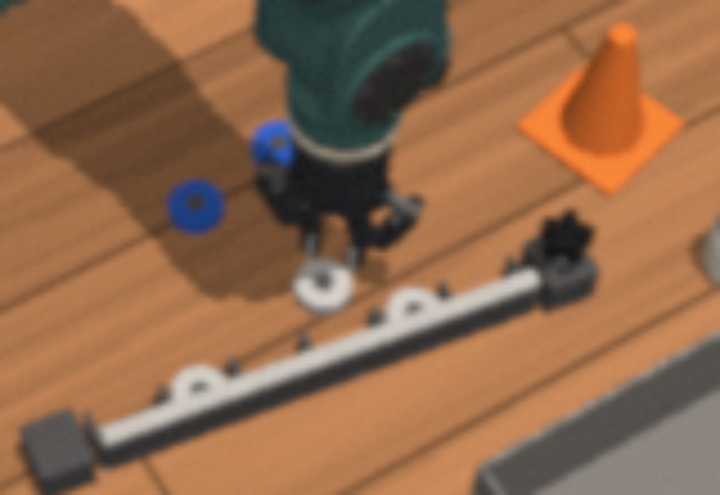

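The plate is at crop (323,285) in front of the empty third gap, slightly toward +y, which matches rack (-67,36). I'll back off, square up with the gap and measure the plate again.

```bash
python3 -m handwheel '[{"x":0.3,"y":0,"z":0,"ax":0,"ay":0,"az":0,"gripper":-0.4},{"x":0.35,"y":0,"z":0,"ax":0,"ay":0,"az":0,"gripper":-0.4},{"x":0,"y":0,"z":0,"ax":0,"ay":0,"az":-8.2,"gripper":-0.4},{"x":0,"y":0,"z":0,"ax":0,"ay":0,"az":-8.2,"gripper":-0.4},{"x":0,"y":0,"z":0,"ax":0,"ay":0,"az":-8.2,"gripper":-0.4},{"x":0,"y":0,"z":0,"ax":0,"ay":0,"az":-8.2,"gripper":-0.4},{"x":0,"y":0,"z":0,"ax":0,"ay":0,"az":-8.2,"gripper":-0.4},{"x":0.08,"y":-0.4,"z":0,"ax":0,"ay":0,"az":0,"gripper":-0.4},{"x":0,"y":-0.4,"z":0,"ax":0,"ay":0,"az":0,"gripper":-0.4},{"x":0,"y":0,"z":0,"ax":0,"ay":0,"az":0,"gripper":-0.4}]' >/dev/null
python3 -c "
from h import *;st();p=fp();cv2.imwrite('pics/s4.png',cv2.resize(p[150:230,230:350,::-1],None,fx=6,fy=6))
p,d=grab_frame('top');cv2.imwrite('pics/t4.png',cv2.resize(p[140:265,130:325,::-1],None,fx=4,fy=4))"
```

```text
t 16.8 rack mm [-115.6   40.1] z 4.8 yaw 171.46 q [ 0.074  0.997 -0.    -0.   ] F [ 0.4 -0.4 -0. ] w 0.0256 j [ 0.05  0.4  -0.53  0.64 -0.    0.2 ]
scene 87 circ [-0.0746  0.0379] 0.0334 mean [-0.0672  0.0337]
```

View pics/s4.png

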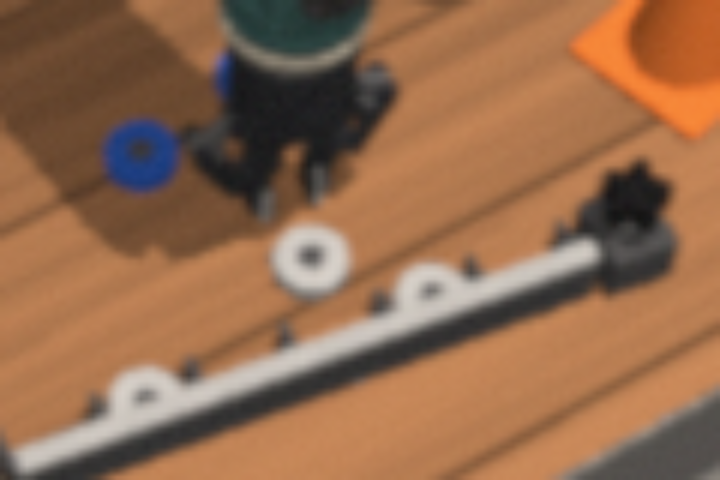

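Run:
```python
from h import *
c=camera_info('scene');T=np.array(c['cam_to_world'])
for n,u,v in(("plate",281.3,192.5),("A",301.5,197.9),("B",253.9,215.8)):
    xd=(u-c['cx'])/c['fx'];yd=(v-c['cy'])/c['fy'];x,y=xd,yd
    for _ in range(10): s=1+c['k1']*(x*x+y*y);x,y=xd/s,yd/s
    r=T[:3,:3]@[x,-y,-1];o=T[:3,3];p=o+r*(.014-o[2])/r[2];print(n,rk(p)*1e3)
```

```text
plate [-65.13164715  35.42955725]
A [-16.51121704  91.98970884]
B [-15.54690604 -91.22533865]
```

Plate ≈ (-63, 35) in the rack frame. I'll line the cradle up, then push with a slight drift toward y = 30.

```bash
python3 -m handwheel '[{"x":0,"y":-0.13,"z":0,"ax":0,"ay":0,"az":0,"gripper":-0.4},{"x":-0.1,"y":0,"z":0,"ax":0,"ay":0,"az":0,"gripper":-0.4},{"x":-0.1,"y":0,"z":0,"ax":0,"ay":0,"az":0,"gripper":-0.4},{"x":-0.1,"y":0,"z":0,"ax":0,"ay":0,"az":0,"gripper":-0.4},{"x":-0.1,"y":0,"z":0,"ax":0,"ay":0,"az":0,"gripper":-0.4},{"x":-0.08,"y":0,"z":0,"ax":0,"ay":0,"az":0,"gripper":-0.4},{"x":-0.08,"y":-0.025,"z":0,"ax":0,"ay":0,"az":0,"gripper":-0.4},{"x":-0.08,"y":-0.025,"z":0,"ax":0,"ay":0,"az":0,"gripper":-0.4},{"x":-0.08,"y":-0.025,"z":0,"ax":0,"ay":0,"az":0,"gripper":-0.4},{"x":-0.08,"y":-0.025,"z":0,"ax":0,"ay":0,"az":0,"gripper":-0.4},{"x":-0.08,"y":-0.025,"z":0,"ax":0,"ay":0,"az":0,"gripper":-0.4},{"x":0,"y":0,"z":0,"ax":0,"ay":0,"az":0,"gripper":-0.4}]' >/dev/null
python3 -c "
from h import *;st();p=fp();cv2.imwrite('pics/s5.png',cv2.resize(p[150:230,230:350,::-1],None,fx=6,fy=6))"
```

```text
t 18.15 rack mm [-78.7  31.1] z 4.8 yaw 171.68 q [ 0.073  0.997 -0.     0.   ] F [ 0.5 -0.5 -0.3] w 0.0256 j [ 0.02  0.44 -0.45  0.68 -0.    0.16]
scene 88 circ [-0.042   0.0355] 0.0322 mean [-0.0465  0.0295]
```

View pics/s5.png

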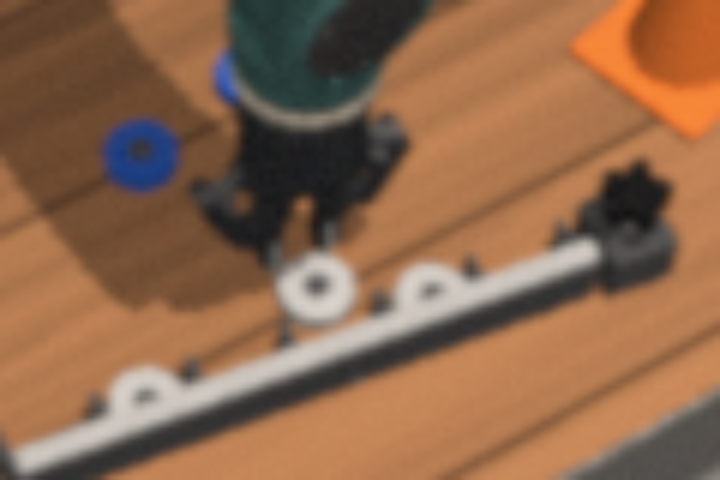

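The plate at (317,287) is entering between the dividers at (284,333) and (380,303), well centred. Pushing it in.

```bash
python3 -m handwheel '[{"x":-0.08,"y":-0.01,"z":0,"ax":0,"ay":0,"az":0,"gripper":-0.4},{"x":-0.08,"y":-0.01,"z":0,"ax":0,"ay":0,"az":0,"gripper":-0.4},{"x":-0.08,"y":0,"z":0,"ax":0,"ay":0,"az":0,"gripper":-0.4},{"x":-0.08,"y":0,"z":0,"ax":0,"ay":0,"az":0,"gripper":-0.4},{"x":0,"y":0,"z":0,"ax":0,"ay":0,"az":0,"gripper":-0.4}]' | grep ft
python3 -m handwheel '[{"x":-0.08,"y":0,"z":0,"ax":0,"ay":0,"az":0,"gripper":-0.4},{"x":-0.08,"y":0,"z":0,"ax":0,"ay":0,"az":0,"gripper":-0.4},{"x":-0.06,"y":0,"z":0,"ax":0,"ay":0,"az":0,"gripper":-0.4},{"x":-0.05,"y":0,"z":0,"ax":0,"ay":0,"az":0,"gripper":-0.4},{"x":0,"y":0,"z":0,"ax":0,"ay":0,"az":0,"gripper":-0.4}]' | grep ft
python3 -c "
from h import *;st();p=fp()"
```

```text
ft_force: [-0.5, 0.4, -0.1]
ft_force: [0.3, 0.4, -1.1]
t 19.25 rack mm [-55.3  30.4] z 4.8 yaw 171.69 q [0.072 0.997 0.    0.   ] F [ 0.3  0.4 -1.1] w 0.0258 j [ 0.01  0.47 -0.4   0.7  -0.    0.16]
scene 64 circ [-0.0259  0.0312] 0.0258 mean [-0.0287  0.0293]
```

```bash
python3 -m handwheel '[{"x":-0.05,"y":0,"z":0,"ax":0,"ay":0,"az":0,"gripper":-0.4},{"x":-0.05,"y":0,"z":0,"ax":0,"ay":0,"az":0,"gripper":-0.4},{"x":-0.05,"y":0,"z":0,"ax":0,"ay":0,"az":0,"gripper":-0.4},{"x":-0.04,"y":0,"z":0,"ax":0,"ay":0,"az":0,"gripper":-0.4},{"x":0,"y":0,"z":0,"ax":0,"ay":0,"az":0,"gripper":-0.4}]' | grep ft
python3 -m handwheel '[{"x":-0.03,"y":0,"z":0,"ax":0,"ay":0,"az":0,"gripper":-0.4},{"x":-0.03,"y":0,"z":0,"ax":0,"ay":0,"az":0,"gripper":-0.4},{"x":0,"y":0,"z":0,"ax":0,"ay":0,"az":0,"gripper":-0.4}]' | grep ft
python3 -c "
from h import *;st();p=fp()"
```

```text
ft_force: [-0.5, 0.7, 0.8]
ft_force: [-0.7, 0.4, 0.4]
t 20.15 rack mm [-45.5  30.4] z 4.8 yaw 171.69 q [0.072 0.997 0.    0.   ] F [-0.7  0.4  0.4] w 0.0254 j [ 0.01  0.48 -0.37  0.72  0.    0.15]
scene 47 circ [-0.025   0.0309] 0.0254 mean [-0.0244  0.0314]
```

```bash
python3 -m handwheel '[{"x":-0.025,"y":0,"z":0,"ax":0,"ay":0,"az":0,"gripper":-0.4},{"x":-0.025,"y":0,"z":0,"ax":0,"ay":0,"az":0,"gripper":-0.4},{"x":0,"y":0,"z":0,"ax":0,"ay":0,"az":0,"gripper":-0.4}]' | grep ft
python3 -c "
from h import *;st();p=fp();cv2.imwrite('pics/s6.png',cv2.resize(p[150:230,230:350,::-1],None,fx=6,fy=6))"
```

```text
ft_force: [-6.3, 1.1, 2.6]
t 20.55 rack mm [-44.9  30.3] z 4.5 yaw 171.7 q [ 0.072  0.997  0.    -0.001] F [-6.3  1.1  2.6] w 0.0258 j [ 0.01  0.48 -0.37  0.72  0.    0.15]
scene 43 circ [-0.0208  0.0294] 0.022 mean [-0.0236  0.0287]
```

View pics/s6.png

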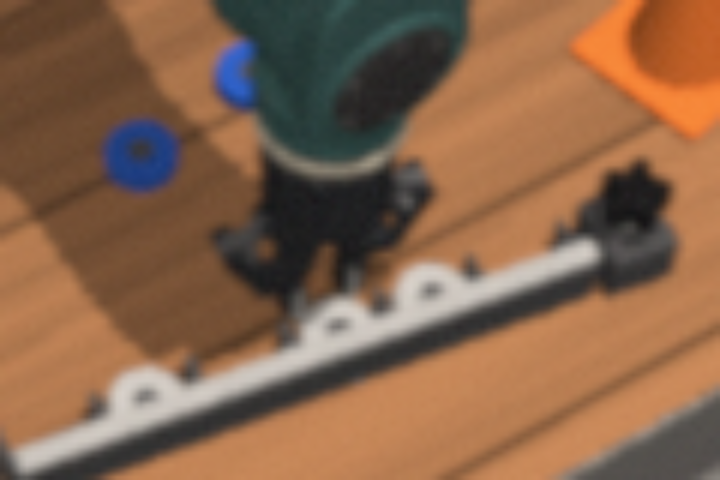

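The plate's mark at (338,322) lies on the line through the stored plates' marks, and force has come up. One more small nudge to confirm the back wall.

```bash
python3 -m handwheel '[{"x":-0.02,"y":0,"z":0,"ax":0,"ay":0,"az":0,"gripper":-0.4},{"x":0,"y":0,"z":0,"ax":0,"ay":0,"az":0,"gripper":-0.4}]' | grep ft
python3 -c "
from h import *;st()"
```

```text
ft_force: [-10.1, 1.9, 5.7]
t 20.85 rack mm [-44.7  30.3] z 4.4 yaw 171.71 q [ 0.072  0.997  0.    -0.002] F [-10.1   1.9   5.7] w 0.0254 j [ 0.01  0.48 -0.37  0.72  0.    0.15]
```

It's against the wall (10 N for 0.2 mm). Now I back straight off, lift, and check.

```bash
python3 -m handwheel '[{"x":0.07,"y":0,"z":0,"ax":0,"ay":0,"az":0,"gripper":-0.4},{"x":0.2,"y":0,"z":0,"ax":0,"ay":0,"az":0,"gripper":-0.4},{"x":0.5,"y":0,"z":0,"ax":0,"ay":0,"az":0,"gripper":-0.4},{"x":0.5,"y":0,"z":-0.2,"ax":0,"ay":0,"az":0,"gripper":-0.4},{"x":0,"y":0,"z":-0.6,"ax":0,"ay":0,"az":0,"gripper":-0.4},{"x":0,"y":0,"z":-0.8,"ax":0,"ay":0,"az":0,"gripper":-0.4},{"x":0,"y":0,"z":-0.8,"ax":0,"ay":0,"az":0,"gripper":-0.4},{"x":0.6,"y":-0.6,"z":-0.8,"ax":0,"ay":0,"az":0,"gripper":-0.4},{"x":0.6,"y":-0.6,"z":-0.8,"ax":0,"ay":0,"az":0,"gripper":-0.4},{"x":0.6,"y":-0.6,"z":-0.6,"ax":0,"ay":0,"az":0,"gripper":-0.4},{"x":0,"y":0,"z":0,"ax":0,"ay":0,"az":0,"gripper":-0.4},{"x":0,"y":0,"z":0,"ax":0,"ay":0,"az":0,"gripper":-0.4}]' >/dev/null
python3 -c "
from h import *;st();p,d=grab_frame('top');P=pts('top',d)
rx=(P[...,:2]-O)@R.T
for y in(.09,.03,-.09):
    m=(np.hypot(rx[...,0]+.012,rx[...,1]-y)<.026)&(P[...,2]>.010)&(P[...,2]<.018)&(p.min(-1)>130);print(y,m.sum(),rx[m].mean(0).round(4))
cv2.imwrite('pics/t7.png',cv2.resize(p[140:265,90:325,::-1],None,fx=3.3,fy=3.3))"
```

```text
t 22.05 rack mm [-165.5  -41.8] z 189.2 yaw 171.63 q [ 0.073  0.997 -0.     0.001] F [ 0.8  0.5 -0.2] w 0.0259 j [-0.12  0.1  -0.37  1.09  0.    0.03]
0.09 1 [0.012  0.0968]
0.03 38 [-0.0009  0.0325]
-0.09 42 [-0.0114 -0.1052]
```

View pics/t7.png

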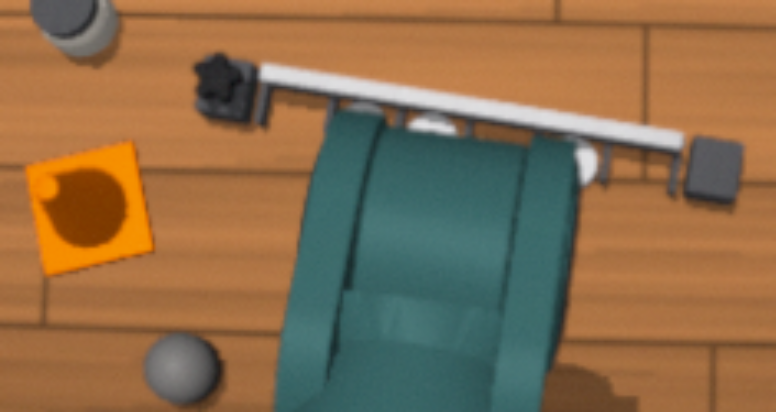

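The arm hides the plates in the top view. I'll move it aside and measure.

```bash
python3 -m handwheel '[{"x":0,"y":-0.4,"z":-0.3,"ax":0,"ay":0,"az":0,"gripper":-0.4},{"x":0.2,"y":-0.8,"z":-0.3,"ax":0,"ay":0,"az":0,"gripper":-0.4},{"x":0.2,"y":-0.8,"z":0,"ax":0,"ay":0,"az":0,"gripper":-0.4},{"x":0.2,"y":-0.8,"z":0,"ax":0,"ay":0,"az":0,"gripper":-0.4},{"x":0.2,"y":-0.8,"z":0,"ax":0,"ay":0,"az":0,"gripper":-0.4},{"x":0.2,"y":-0.8,"z":0,"ax":0,"ay":0,"az":0,"gripper":-0.4},{"x":0,"y":-0.8,"z":0,"ax":0,"ay":0,"az":0,"gripper":-0.4},{"x":0,"y":-0.4,"z":0,"ax":0,"ay":0,"az":0,"gripper":-0.4},{"x":0,"y":0,"z":0,"ax":0,"ay":0,"az":0,"gripper":-0.4},{"x":0,"y":0,"z":0,"ax":0,"ay":0,"az":0,"gripper":-0.4}]' >/dev/null
python3 -c "
from h import *;st();p,d=grab_frame('top');P=pts('top',d)
rx=(P[...,:2]-O)@R.T
for y in(.09,.03,-.09):
    m=(np.hypot(rx[...,0]+.014,rx[...,1]-y)<.03)&(P[...,2]>.010)&(P[...,2]<.018)&(p.min(-1)>130);a=cv2.minEnclosingCircle(rx[m].astype(np.float32));print(y,m.sum(),rx[m].mean(0).round(4),np.round(a[0],4),a[1])
for c in((.3957,.1365),(.4116,.047)):
    m=(np.hypot(P[...,0]-c[0],P[...,1]-c[1])<.035)&(P[...,2]>.008)&(P[...,2]<.02);print(c,cv2.minEnclosingCircle(P[m][:,:2].astype(np.float32)))
cv2.imwrite('pics/t8.png',cv2.resize(p[140:265,90:325,::-1],None,fx=3.3,fy=3.3))"
```

```text
t 23.1 rack mm [-205.5 -265.1] z 212.0 yaw 171.69 q [ 0.072  0.997  0.001 -0.001] F [ 0.5 -0.6  1. ] w 0.0256 j [-0.69  0.05 -0.37  1.15  0.   -0.55]
0.09 137 [-0.0143  0.0918] [-0.0129  0.0916] 0.022304264828562737
0.03 148 [-0.0148  0.0306] [-0.0147  0.0304] 0.02265605330467224
-0.09 141 [-0.015  -0.0916] [-0.0143 -0.0911] 0.02204599417746067
(0.3957, 0.1365) ((0.3998122215270996, 0.13547654449939728), 0.027000166475772858)
(0.4116, 0.047) ((0.411350280046463, 0.04732084274291992), 0.023024681955575943)
```

View pics/t8.png

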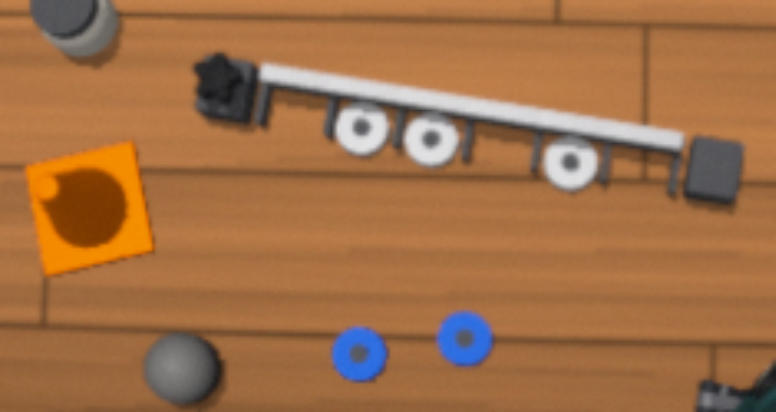

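The plate at (431,139) sits level with the stored plates at (361,128) and (570,162), all within about 1 mm in rack x. The stored and blue plates haven't moved and the arm is clear, so I'm handing in.

```bash
python3 -c "
from workcell import *
print(hand_in())"
```

```text
the job is handed in; nothing more can be done
None
```

The job is handed in at about 23 s: I ran the closed fingertip along the rail behind gaps 1, 2 and 3 from the knob end, then pushed the loose plate into gap 3 against the back wall; the stored and blue plates were unmoved and the arm ended clear.

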